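# Turn over the status tag of the empty chip dock

### The job

Three chip docks stand on the pale board, and the chip of one of them is already under the microscope, so its pocket is empty. With a fingertip, turn the hinged tag of that empty dock over its pin, from the left (as the robot sees it) all the way over to the right, until it lies flat and shows its other face (the bar). Do it gently, without gripping or flicking the tag, and leave the docks, chips, other tags and everything else as they are, then move clear.

Things in the scene. Friction and masses are not known exactly. Their poses are not given: they have to be found in the camera images.
- dock_empty: the dock whose chip pocket is empty: steel base 94 (x) x 110 (y) x 10 mm, loose (about 0.6 kg) on the 5 mm thick pale board. Origin: centre of its underside; x points to the robot's right (yaw -1.57 +- 0.25), y away from the robot, z up. Far half (y = +30 mm): chip pocket 80 x 30 mm, white floor at z = 10, clear rim 5 mm high. Near half (y = -28 mm): the hinged tag.
- tag_empty (a joint): angle of the empty dock's status tag, rad: 0 = level on the left, towards dock -x (ring face up), pi/2 = upright, pi = level on the right (bar face up). It turns about the dock's +y between stops at 0 and pi; its stiff pin holds it at any angle; 0.2 to 0.5 N at the free edge moves it. Starts between 0 and 0.2.
- pin_empty (a point): middle of the tag's hinge pin (along y, at x = 0, z = 60 mm of the dock, 65 mm above the table); axes as the dock's. Two black cheeks hold it: 26 mm long in x, 4 mm thick, inner faces 43 mm apart, tops 8 mm above the pin. Two black rest plates stand under the tag at x = -22 and +22 mm, 4 mm thick, 40 mm wide, tops 3 mm below the pin.
- edge_empty (a point): middle of the tag's free edge, 60 mm from the pin; moves with the tag. The tag: grey plate 40 mm wide, 4 mm thick, 16 g, in the pin's plane, white ring inlaid in one face, white bar in the other. At 0 it overhangs the base's left edge by 13 mm and its outer 36 mm has only air beneath (48 mm to the base, 63 mm to the board): a fingertip fits under it.
- dock_waiting: a second dock of the same kind, its pocket filled by a chip, its tag lying to the left. To be left alone. Free edges of tags that lie towards each other on neighbouring docks are at least 100 mm apart.
- tag_waiting (a joint): tag of dock_waiting, same values (starts 0 to 0.12). To be left alone.
- dock_done: a third dock of the same kind, its pocket filled by a chip, its tag already turned over to the right. To be left alone.
- tag_done (a joint): tag of dock_done, same values (starts 3.02 to 3.14). To be left alone.
- chip_waiting: chip lying loose in the pocket of dock_waiting: black plate 76 x 26 x 3 mm with a clear block 64 x 20 x 5 mm on it; origin centre of its underside.
- chip_done: the same kind of chip, in the pocket of dock_done.
- vial_a: amber vial with black cap, 22 mm wide, 36 mm high, standing loose on the board beyond the docks; origin centre of its underside.
- vial_b: a second vial, same as vial_a.
- dropper: white dropper bottle, 32 mm wide, 75 mm high, standing loose on the board beyond the docks; origin centre of its underside.
- dish: closed clear dish, 90 mm wide, 15 mm high, loose on the table to the left; origin centre of its underside. (A fixed display, 160 mm high, stands farther left and back.)
- tweezers: steel tweezers, 132 mm long along their x, 6 mm high, loose on the board between robot and docks; origin mid-length underneath.
- chip_box: open grey box 120 x 90 x 30 mm with dividers, loose on the table to the right; origin centre of its underside. (The fixed reader with the microscope, 335 mm high, stands beyond it, over 0.15 m right of the docks.)

How it is judged (in metres and radians):
At the end, for the whole second after the job is handed in: The empty dock's tag lies on the right within 0.12 rad of flat; the other two tags are within about 0.3 rad of where they lay; docks, chips and all loose things are within 15 mm of where they stood (value of joint tag_empty above 3.02 rad and value of joint tag_waiting below 0.3 rad and value of joint tag_done above 2.84 rad and linear speed of dock_empty below 0.01 m/s and distance of each of dock_empty, dock_waiting, dock_done, chip_waiting, chip_done, vial_a, vial_b, dropper, dish, tweezers, chip_box from where it was at the start of the episode below 0.015 m); the robot touches nothing.
It fails at once if the tag or its dock is pushed or gripped with more than 15 N by the robot (contact force between any of the fingers, the arm and dock_empty above 15 N).
It fails at once if the tag is flicked over (faster than 8 rad/s) (velocity of joint tag_empty above 8 rad/s).
It fails at once if the empty dock is lifted or shifted (height (world z) of dock_empty above 0.013 m or distance of dock_empty from where it was at the start of the episode above 0.02 m).
It fails at once if another dock, its tag or its chip is disturbed (value of joint tag_waiting above 0.5 rad or value of joint tag_done below 2.64 rad or distance of any of dock_waiting, dock_done, chip_waiting, chip_done from where it was at the start of the episode above 0.02 m).
It fails at once if something else on the bench is moved (distance of any of vial_a, vial_b, dropper, dish, tweezers, chip_box from where it was at the start of the episode above 0.02 m).
It also fails if it takes over 38 s, if anything falls off the work surface, if the arm or the gripper's body presses on something with over 40 N, if the wrist force passes 120 N, or if a joint passes its speed limit or range.

### The arm

A 6-joint arm with a two-finger parallel gripper is mounted at the origin on the work surface. World frame = base frame: x ahead of the robot, y to its left, z up, the work surface at z = 0. Lengths are in m, angles in degrees, forces in N, time in s.
With the tool pointing down it reaches from about 0.375 to 0.9 m from the base axis. Payload 3.1 kg.
Tool frame: the origin (TCP) lies at the very end of the fingers, on their centre line; the grasp point (between the pads) lies bot.grip_point_offset behind it (bot.grip_point_offset is the distance from the TCP to the grasp point, in m); z points along the fingers, y is the line along which they close (so a half turn about z gives the same grasp; the last joint's range is limited). The gripper opens to 87 mm and grips with 3 to 60 N. Pads are 19 mm wide; open, the fingers measure 117 mm over their backs; the gripper's body (75 mm by 190 mm) begins 51 mm behind the grasp point.
Start: joints at [66.377, 30.224, 82.088, -0, 67.689, -10.227], TCP at [0.145, 0.608, 0.223] pointing down, gripper open.
Joint ranges: [-176.69, 176.69], [-43.24, 126.21], [12.49, 139.97], [-82, 262], [0, 151.66], [-163.58, 163.58]. Speed limits (degrees/s): [159.86, 159.86, 180, 180, 180, 180].

### API

Orientations are given as a 3x3 rotation matrix whose columns are the frame's x, y, z axes.
In Python, from rig import bot, viewer, ticket gives the robot as it stands.
- The arm moves only by the tool servo_tool, never from a script. Its argument "targets" is a list of rows, each an object with "offset": the shift along the tool's x, y, z in m, a list of three; "dr": the turn, a rotation vector about the tool's x, y, z in degrees, a list of three. In form: [{"offset": [x, y, z], "dr": [ax, ay, az]}, ...]. A call has 1 to 20 rows; each row is the pose to reach, as a shift and turn from the pose commanded when the call began, along the tool's axes at that moment; what a row does not reach only later rows make up. A row lasts 1/12 s, in which the tool goes at most 41.7 mm and 7.16 degrees, less where a joint would pass 70% of its speed; a pose out of reach is approached as far as the arm can. A call with a gripper value outside its range is refused whole. "gripper" is the gripper command: -1 is fully open, 1 is shut, values between are in proportion, set as the call begins (left out, the last holds). The fingers move at their own pace and stop on an object; the grip force is fixed at half the most. Time passes only in rows, so rows that repeat a pose let the fingers close. It gives the time, the measured TCP pose, the force, the opening and the grip force at its end, in the units of the state.
- bot.read_state(): the state, without advancing time (a new reading comes with each control period).
- viewer.capture(name): name is "side" or "top"; returns a dict with "color" (400x640x3 uint8, red, green, blue), "camera_matrix" (3x3 intrinsics, pixels), "R" (3x3) and "t" (3): a world point X has camera coordinates R X + t. Camera axes: x right, y down, z forward; pixel columns grow to the right and rows downward; lengths in m; the calibration is good to about 2 mm. A picture is of the moment at which its call begins. There is no depth.
- ticket.hand_in(): hands the job in; it is judged then, once.
The state is a dict: "time_s": time; "joint_positions": joint angles; "qvel": joint speeds; "tau": joint torques, N m; "position": TCP position; "tcp_rot": TCP orientation; "force": force on the tool from outside, world axes, zero at the start; "moment": the same for the moment, N m; "opening": opening from 0.0 (shut) to 1.0 (fully open); "grasp_force": force on a finger pad.
Only numpy, scipy, OpenCV 4.12 (cv2) and the standard library are available. Lean on these libraries where they do the work, as an engineer would, in place of code of your own. Each camera call takes 0.05 s, during which the arm holds its last target. There are 200 camera calls.

## Working session

There is one attempt and no reset: what is moved stays moved. The work goes in short steps, Python scripts to look and compute and a tool call to move; the robot and the scene stay as the last step left them, time stands still between calls to the robot, and variables do not carry over. Pictures are saved under pics/ and viewed, at most 10 in all, crops included, and the job is handed in when it is done.

Besides the shell and the picture viewer there is one more tool, called after ">>>" as a command line: name --argument value ..., lists and objects as JSON in quotes. servo_tool: Moves the arm, as the interface text tells. Its arguments: {"type":"object","properties":{"targets":{"type":"array"},"gripper":{"type":"number"}},"required":["targets"]}

```bash
mkdir -p pics
python3 - <<'E'
from rig import bot,viewer
import cv2,pickle
for n in("top","side"):
    c=viewer.capture(n);pickle.dump(c,open(n+".pkl","wb"));cv2.imwrite(f"pics/{n}1.png",cv2.cvtColor(c["color"],cv2.COLOR_RGB2BGR))
    print(n,c["camera_matrix"].round(1).tolist(),c["R"].round(3).tolist(),c["t"].round(3).tolist())
s=bot.read_state();print(s["time_s"],s["position"],s["tcp_rot"],s["opening"],bot.grip_point_offset)
E
```

```text
top [[384.8, 0.0, 313.5], [0.0, 384.8, 201.7], [0.0, 0.0, 1.0]] [[-0.02, -1.0, -0.007], [-0.994, 0.021, -0.109], [0.109, 0.005, -0.994]] [0.015, 0.565, 1.317]
side [[405.0, 0.0, 316.5], [0.0, 405.0, 197.4], [0.0, 0.0, 1.0]] [[0.91, -0.414, 0.006], [-0.243, -0.547, -0.801], [0.335, 0.727, -0.599]] [-0.523, 0.193, 0.96]
0.1 [0.14452624 0.6073923  0.22167849] [[-9.72789341e-01  2.31690150e-01 -7.56753794e-04]
 [ 2.31691154e-01  9.72787799e-01 -1.76298764e-03]
 [ 3.27693987e-04 -1.89034875e-03 -9.99998160e-01]] 0.9989740896185493 0.0187
```

View pics/top1.png

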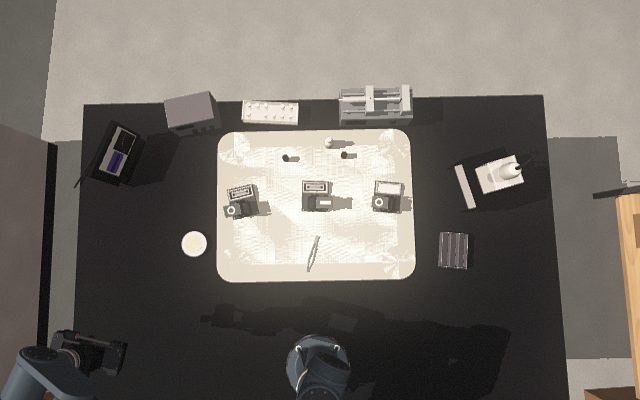

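View pics/side1.png

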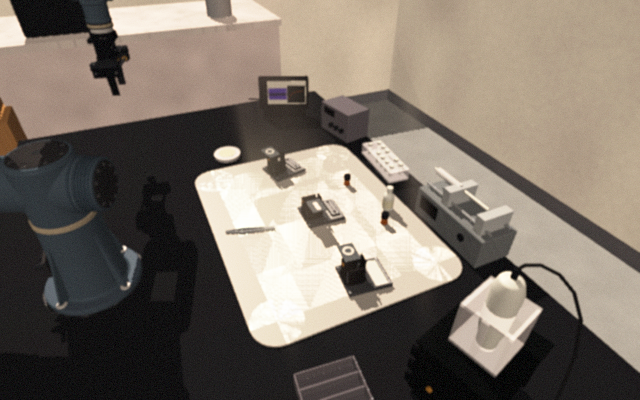

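The empty dock is the right-hand one: its white pocket is at (388,188) in the top view and (376,274) in the side view. I'll enlarge it in both views.

Run:
```python
import cv2,pickle,numpy as np
def crop(n,u,v,w,h,k):
    c=pickle.load(open(n+".pkl","rb"))["color"][v:v+h,u:u+w]
    return cv2.cvtColor(cv2.resize(c,None,fx=k,fy=k,interpolation=cv2.INTER_CUBIC),cv2.COLOR_RGB2BGR)
a=crop("top",364,172,50,50,8);b=crop("side",330,235,50+16,66,6)
def grid(a,u,v,k):
    for i in range(0,a.shape[1]//k,10): cv2.putText(a,str(u+i),(i*k,10),0,.35,(0,0,255));cv2.line(a,(i*k,0),(i*k,a.shape[0]),(0,0,255),1)
    for i in range(0,a.shape[0]//k,10): cv2.putText(a,str(v+i),(0,i*k+10),0,.35,(255,0,0));cv2.line(a,(0,i*k),(a.shape[1],i*k),(255,0,0),1)
grid(a,364,172,8);grid(b,330,235,6)
o=np.zeros((400,796,3),np.uint8);o[:,:400]=a;o[:396,400:]=b
cv2.imwrite("pics/crop1.png",o)
```

```text
(no output)
```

View pics/crop1.png

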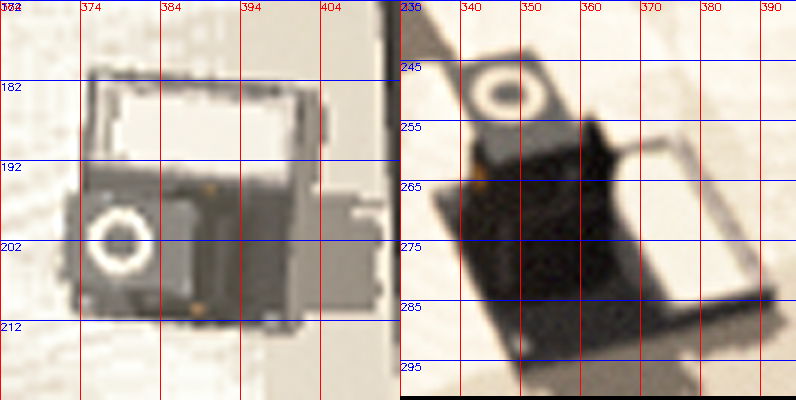

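In the top view the dock's base corners are at about (401.8,183) and (401,213.5), with brown pin ends at (390.2,195.5) and (388.8,210.5). In the side view the base corners are at (335.3,267), (350,296.3) and (392.5,284.2), and the tag's free-edge corners are at (340,245.8) and (351.7,243.3). I'll fit the dock pose to these.

```bash
cat > h.py <<'E'
import pickle,numpy as np
from scipy.optimize import least_squares
C={n:pickle.load(open(n+".pkl","rb")) for n in("top","side")}
def proj(n,X):
    c=C[n];p=c["camera_matrix"]@(c["R"]@X+c["t"]);return p[:2]/p[2]
def W(q,d):
    c,s=np.cos(q[2]),np.sin(q[2]);return np.array([q[0]+c*d[0]-s*d[1],q[1]+s*d[0]+c*d[1],.005+d[2]])
def tag(th,r,y,o=0): return (-r*np.cos(th),y,.06+r*np.sin(th))
E
python3 - <<'E'
from h import *
obs=[("top",(401.8,183.3),(.047,.055,.01)),("top",(401.1,213.5),(.047,-.055,.01)),("top",(390.2,195.5),(0,-.001,.06)),("top",(388.8,210.5),(0,-.055,.06)),
("side",(335.3,267),(-.047,-.055,.01)),("side",(350,296.3),(.047,-.055,.01)),("side",(392.5,284.2),(.047,.055,.01)),("side",(343,264.5),(0,-.055,.06)),
("side",(340,245.8),-.048),("side",(351.7,243.3),-.008),("top",(372.3,197),-.008),("top",(373,210.7),-.048)]
def res(q):
    return np.concatenate([proj(n,W(q,d if isinstance(d,tuple) else tag(q[3],.06,d)))-uv for n,uv,d in obs])
# initial: search
best=min((least_squares(res,[x,-.25,-1.6,.1],loss="soft_l1") for x in(.5,.6,.7)),key=lambda r:r.cost)
q=best.x;print(q,best.cost);print(best.fun.reshape(-1,2).round(1).tolist())
np.save("q.npy",q)
print("pin",W(q,(0,-.028,.06)),"edge",W(q,tag(q[3],.06,-.028)))
E
```

```text
[ 0.578007   -0.26109943 -1.66777348  0.03820287] 8.641493035663167
[[0.2, -0.4], [-0.7, 0.1], [0.4, 0.2], [1.0, 0.9], [-0.6, -0.5], [-0.2, -0.5], [1.4, -0.4], [-0.1, 1.0], [-3.8, 0.7], [0.2, -0.5], [0.8, -0.7], [-0.6, -2.7]]
pin [ 0.55013856 -0.25838832  0.065     ] edge [ 0.55594383 -0.19871381  0.06729161]
```

>>> servo_tool --targets '[{"offset": [-0.035,-0.018,0],"dr": [0,0,4]},{"offset": [-0.07,-0.036,0],"dr": [0,0,8]},{"offset": [-0.105,-0.054,0],"dr": [0,0,12]},{"offset": [-0.14,-0.072,0],"dr": [0,0,16]},{"offset": [-0.175,-0.09,0],"dr": [0,0,20]},{"offset": [-0.21,-0.108,0],"dr": [0,0,24]},{"offset": [-0.245,-0.126,0],"dr": [0,0,28]},{"offset": [-0.28,-0.144,0],"dr": [0,0,32]},{"offset": [-0.315,-0.162,0],"dr": [0,0,36]},{"offset": [-0.35,-0.18,0],"dr": [0,0,40]},{"offset": [-0.385,-0.2,0],"dr": [0,0,44]},{"offset": [-0.416,-0.22,0],"dr": [0,0,48]},{"offset": [-0.432,-0.258,0],"dr": [0,0,52]},{"offset": [-0.448,-0.296,0],"dr": [0,0,56]},{"offset": [-0.464,-0.334,0],"dr": [0,0,60]},{"offset": [-0.48,-0.372,0],"dr": [0,0,64]},{"offset": [-0.496,-0.41,0],"dr": [0,0,68]},{"offset": [-0.512,-0.448,0],"dr": [0,0,72]},{"offset": [-0.528,-0.486,0],"dr": [0,0,76]},{"offset": [-0.54,-0.52,0],"dr": [0,0,80]}]' --gripper 1

```text
time_s: 1.77
position: [0.5499, -0.0256, 0.2223]
tcp_rot: [[0.064, 0.998, 0.0], [0.998, -0.064, -0.0], [-0.0, 0.0, -1.0]]
force: [0.5, 0.8, 0.1]
opening: 0.001
grasp_force: 0.0
```

```bash
cat >> h.py <<'E'
from scipy.spatial.transform import Rotation as Ro
def toolR(q,phi):  # phi deg tilt towards dock +x
    c,s=np.cos(q[2]),np.sin(q[2]);Y=np.array([-s,c,0]);X=np.array([c,s,0])
    z=np.sin(np.radians(phi))*X-np.cos(np.radians(phi))*np.array([0,0,1]);return np.c_[np.cross(Y,z),Y,z]
def rows(s,q,goals):  # goals: (dock x rel pin [mm], world z [mm], phi) of TCP
    R=s["tcp_rot"]
    for x,z,phi in goals:
        P=W(q,(x/1e3,-.028,z/1e3-.005));o=R.T@(P-s["position"])
        print((x,z,phi),o.round(4).tolist(),Ro.from_matrix(R.T@toolR(q,phi)).as_rotvec(degrees=True).round(1).tolist())
def where(s,q):
    c,sn=np.cos(q[2]),np.sin(q[2]);d=s["position"]-W(q,(0,-.028,.06));z=s["tcp_rot"][:,2]
    print("t",round(s["time_s"],2),"dock xy",((c*d[0]+sn*d[1])*1e3).round(1),((-sn*d[0]+c*d[1])*1e3).round(1),"z",(s["position"][2]*1e3).round(1),"F",s["force"].round(2),"open",round(s["opening"],2))
E
python3 - <<'E'
from h import *;from rig import bot
s=bot.read_state();q=np.load("q.npy");where(s,q);print(s["joint_positions"])
rows(s,q,[(-125,150,0),(-125,150,45),(-125,107,45)])
E
```

```text
t 1.77 dock xy -231.7 -22.8 z 222.3 F [0.53 0.81 0.08] open 0.0
[-1.42913514e+01  2.44952077e+01  9.28932260e+01 -1.76355696e-02
  6.25966431e+01 -1.06415242e+01]
(-125, 150, 0) [-0.1073, 0.0192, 0.0724] [0.0, 0.0, 1.9]
(-125, 150, 45) [-0.1073, 0.0192, 0.0724] [0.8, -45.0, 1.8]
(-125, 107, 45) [-0.1073, 0.0192, 0.1154] [0.8, -45.0, 1.8]
```

>>> servo_tool --targets '[{"offset": [-0.013,0.002,0],"dr": [0,-5,0]},{"offset": [-0.027,0.005,0],"dr": [0,-10,0.5]},{"offset": [-0.04,0.008,0],"dr": [0,-15,0.5]},{"offset": [-0.053,0.01,0],"dr": [0,-20,1]},{"offset": [-0.067,0.012,0],"dr": [0,-25,1]},{"offset": [-0.08,0.014,0],"dr": [0,-30,1]},{"offset": [-0.093,0.016,0.01],"dr": [0.5,-35,1.5]},{"offset": [-0.107,0.019,0.03],"dr": [0.7,-40,1.6]},{"offset": [-0.107,0.019,0.055],"dr": [0.8,-45,1.8]},{"offset": [-0.107,0.019,0.08],"dr": [0.8,-45,1.8]},{"offset": [-0.107,0.019,0.09],"dr": [0.8,-45,1.8]},{"offset": [-0.107,0.019,0.09],"dr": [0.8,-45,1.8]}]'

```text
time_s: 2.77
position: [0.5606, -0.1306, 0.1296]
tcp_rot: [[0.06, 0.996, -0.071], [0.705, -0.093, -0.703], [-0.707, -0.007, -0.707]]
force: [-0.5, 0.3, 0.8]
opening: 0.006
grasp_force: 0.0
```

Run:
```python
from h import *;from rig import bot,viewer
import cv2
a=viewer.capture("top")["color"][150:240,300:430];b=viewer.capture("side")["color"][200:300,290:400]
f=lambda a,k:cv2.cvtColor(cv2.resize(a,None,fx=k,fy=k,interpolation=cv2.INTER_CUBIC),cv2.COLOR_RGB2BGR)
a=f(a,3);b=f(b,3.6);o=np.zeros((360,790,3),np.uint8);o[:a.shape[0],:a.shape[1]]=a;o[:360,392:392+b.shape[1]]=b[:, :398]
cv2.imwrite("pics/c2.png",o)
s=bot.read_state();q=np.load("q.npy");where(s,q);print(s["joint_positions"].round(1),s["tcp_rot"].round(3).tolist())
rows(s,q,[(-97,79,45),(-55,36,45)])
```

```text
t 2.87 dock xy -127.7 0.1 z 133.2 F [1.11 0.47 0.51] open 0.01
[ -2.7  41.8  94.8 -54.2  60.6  38. ] [[0.065, 0.996, -0.066], [0.704, -0.093, -0.704], [-0.708, -0.0, -0.707]]
(-97, 79, 45) [0.0167, -0.0002, 0.06] [0.1, 0.0, 0.2]
(-55, 36, 45) [0.0174, -0.0004, 0.1201] [0.1, 0.0, 0.2]
```

View pics/c2.png

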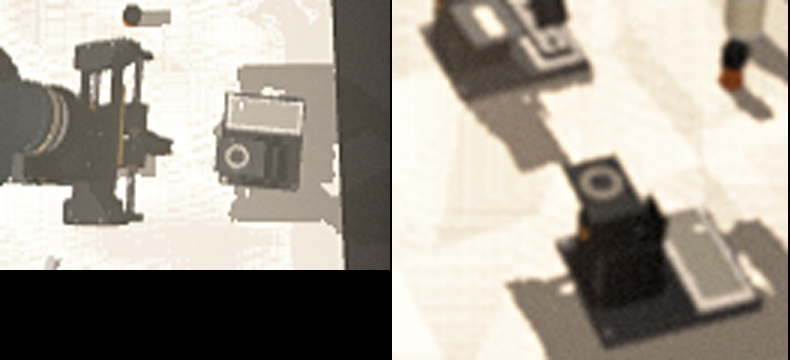

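The view shows the fingertip at about (357,198) in the top image, as predicted, with the neighbouring docks clear. Next I check the tag angle from the ring centre.

Run:
```python
from h import *
q=np.load("q.npy")
f=lambda p:np.concatenate([proj("side",W(q,tag(p[0],p[1],p[2])))-(347.5,250.4),proj("top",W(q,tag(p[0],p[1],p[2])))-(378.9,202)])
r=least_squares(f,[.05,.035,-.028],x_scale=[.1,.01,.01]);print(r.x,r.fun)
for th in(0,.1,.2): print(th,[proj("side",W(q,tag(th,.06,y))).round(1) for y in(-.048,-.008)],[proj("side",W(q,tag(th,0.02,y))).round(1) for y in(-.048,-.008)],[proj("top",W(q,tag(th,.06,y))).round(1) for y in(-.048,-.008)])
```

```text
[ 0.05551953  0.03945168 -0.02713793] [ 0.2607618  -0.03843679 -0.13512372  0.35959241]
0 [array([336.2, 247.2]), array([351.8, 243.5])] [array([342.5, 258.7]), array([358.6, 254.8])] [array([372.3, 208. ]), array([373. , 196.4])]
0.1 [array([336.3, 245.4]), array([352. , 241.7])] [array([342.6, 258.2]), array([358.6, 254.2])] [array([372.6, 207.9]), array([373.3, 196.2])]
0.2 [array([336.6, 243.8]), array([352.3, 240.1])] [array([342.7, 257.6]), array([358.8, 253.7])] [array([373.1, 207.7]), array([373.8, 196. ])]
```

>>> servo_tool --targets '[{"offset": [0.009,0,0.012],"dr": [0,0,0]},{"offset": [0.017,0,0.03],"dr": [0,0,0]},{"offset": [0.017,0,0.05],"dr": [0,0,0]},{"offset": [0.017,0,0.07],"dr": [0,0,0]},{"offset": [0.017,0,0.085],"dr": [0,0,0]},{"offset": [0.017,0,0.1],"dr": [0,0,0]},{"offset": [0.017,0,0.11],"dr": [0,0,0]},{"offset": [0.017,0,0.12],"dr": [0,0,0]},{"offset": [0.017,0,0.12],"dr": [0,0,0]},{"offset": [0.017,0,0.12],"dr": [0,0,0]}]'

```text
time_s: 3.7
position: [0.5557, -0.2039, 0.0364]
tcp_rot: [[0.066, 0.996, -0.066], [0.704, -0.093, -0.704], [-0.707, 0.0, -0.707]]
force: [0.1, 1.2, -0.5]
opening: 0.004
grasp_force: 0.0
```

```bash
cat >> h.py <<'E'
def goal(th):  # TCP for tag angle th (deg), phi=45
    t=np.radians(th);k=.7071
    rad=np.array([-np.cos(t),np.sin(t)]);n=-np.array([np.sin(t),np.cos(t)])
    if th<45: c=60*rad+2*n+12*np.array([k,-k]);p=c-9.5*np.array([k,k])
    elif th<=130: p=48*rad+2*n-9.5*np.array([k,k])
    else: p=44*rad+2*n+9.5*np.array([k,k])   # lower corner
    return p[0],p[1]+65,45
E
python3 - <<'E'
from h import *;from rig import bot,viewer
import cv2
cv2.imwrite("pics/s3.png",cv2.cvtColor(cv2.resize(viewer.capture("side")["color"][200:300,290:400],None,fx=5,fy=5,interpolation=cv2.INTER_CUBIC),cv2.COLOR_RGB2BGR))
s=bot.read_state();q=np.load("q.npy");where(s,q)
rows(s,q,[goal(t) for t in (0,4,10,20,30,40,50,60,70,80,90,100,110,120,130)])
E
```

```text
t 3.75 dock xy -55.2 0.4 z 36.5 F [-1.37  0.1   0.1 ] open 0.01
(np.float64(-58.23225), np.float64(47.79735), 45) [-0.0058, -0.0004, -0.0101] [0.2, 0.0, 0.1]
(np.float64(-58.225605963077705), np.float64(51.98761032412787), 45) [-0.0088, -0.0004, -0.0131] [0.2, 0.0, 0.1]
(np.float64(-57.668011536066345), np.float64(58.2466251539914), 45) [-0.0136, -0.0004, -0.0171] [0.2, 0.0, 0.1]
(np.float64(-55.29784753380584), np.float64(68.43917335796831), 45) [-0.0225, -0.0004, -0.0226] [0.2, 0.0, 0.1]
(np.float64(-51.19377422706632), np.float64(78.06529919243113), 45) [-0.0322, -0.0004, -0.0265] [0.2, 0.0, 0.1]
(np.float64(-45.48049180651176), np.float64(86.83251769495439), 45) [-0.0424, -0.0004, -0.0287] [0.2, 0.0, 0.1]
(np.float64(-39.10334415119185), np.float64(93.76710805033787), 45) [-0.0518, -0.0005, -0.0291] [0.2, 0.0, 0.1]
(np.float64(-32.44950080756888), np.float64(98.85176938165306), 45) [-0.0601, -0.0005, -0.028] [0.2, 0.0, 0.1]
(np.float64(-25.01380212120392), np.float64(102.70375551107226), 45) [-0.0681, -0.0005, -0.0254] [0.2, 0.0, 0.1]
(np.float64(-17.022178034037076), np.float64(105.20602578925212), 45) [-0.0755, -0.0006, -0.0215] [0.2, 0.0, 0.1]
(np.float64(-8.717450000000003), np.float64(106.28255), 45) [-0.0822, -0.0006, -0.0164] [0.2, 0.0, 0.1]
(np.float64(-0.3519529780117612), np.float64(105.90061849991984), 45) [-0.0878, -0.0006, -0.0102] [0.2, 0.0, 0.1]
(np.float64(7.820131638060282), np.float64(104.07183608437495), 45) [-0.0923, -0.0007, -0.0032] [0.2, 0.0, 0.1]
(np.float64(15.550499192431111), np.float64(100.85176938165306), 45) [-0.0955, -0.0007, 0.0046] [0.2, 0.0, 0.1]
(np.float64(22.604266378715934), np.float64(96.33825848908403), 45) [-0.0973, -0.0007, 0.0128] [0.2, 0.0, 0.1]
```

View pics/s3.png

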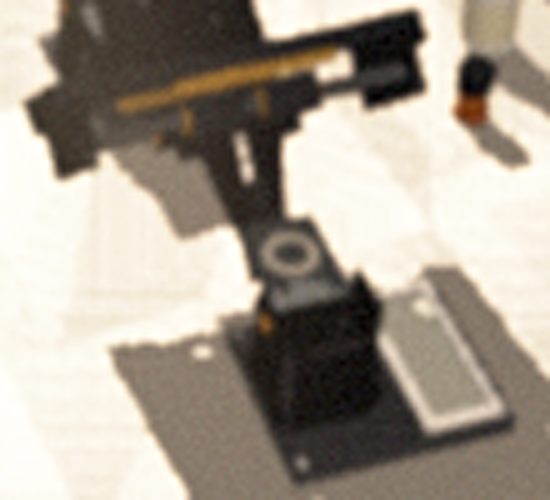

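The view shows the fingertip behind and under the tag's free edge at about (270,230) of the crop, with the tag still lying level. I'll lift it along the arc now.

>>> servo_tool --targets '[{"offset": [-0.003,0,-0.005],"dr": [0,0,0]},{"offset": [-0.006,0,-0.01],"dr": [0,0,0]},{"offset": [-0.009,0,-0.013],"dr": [0,0,0]},{"offset": [-0.0136,0,-0.017],"dr": [0,0,0]},{"offset": [-0.018,0,-0.02],"dr": [0,0,0]},{"offset": [-0.0225,0,-0.0226],"dr": [0,0,0]},{"offset": [-0.0275,0,-0.0246],"dr": [0,0,0]},{"offset": [-0.0322,0,-0.0265],"dr": [0,0,0]},{"offset": [-0.0375,0,-0.0277],"dr": [0,0,0]},{"offset": [-0.0424,0,-0.0287],"dr": [0,0,0]},{"offset": [-0.047,0,-0.029],"dr": [0,0,0]},{"offset": [-0.0518,0,-0.029],"dr": [0,0,0]},{"offset": [-0.056,0,-0.0287],"dr": [0,0,0]},{"offset": [-0.06,0,-0.028],"dr": [0,0,0]},{"offset": [-0.06,0,-0.028],"dr": [0,0,0]}]'

```text
time_s: 5.0
position: [0.5534, -0.2268, 0.0985]
tcp_rot: [[0.066, 0.996, -0.066], [0.704, -0.093, -0.704], [-0.708, -0.0, -0.707]]
force: [0.6, -0.3, -0.0]
opening: 0.004
grasp_force: 0.0
```

Run:
```python
from h import *;from rig import bot,viewer
import cv2
cv2.imwrite("pics/s4.png",cv2.cvtColor(cv2.resize(viewer.capture("side")["color"][200:300,290:400],None,fx=5,fy=5,interpolation=cv2.INTER_CUBIC),cv2.COLOR_RGB2BGR))
s=bot.read_state();q=np.load("q.npy");where(s,q)
rows(s,q,[goal(t) for t in (60,70,80,90,100,110,120,130,131,140,150,160,170,176,180)])
```

```text
t 5.05 dock xy -32.1 0.1 z 98.2 F [-0.39  0.39  0.25] open 0.01
(np.float64(-32.44950080756888), np.float64(98.85176938165306), 45) [-0.0002, -0.0001, -0.0007] [0.1, 0.0, 0.2]
(np.float64(-25.01380212120392), np.float64(102.70375551107226), 45) [-0.0082, -0.0001, 0.0018] [0.1, 0.0, 0.2]
(np.float64(-17.022178034037076), np.float64(105.20602578925212), 45) [-0.0156, -0.0002, 0.0057] [0.1, 0.0, 0.2]
(np.float64(-8.717450000000003), np.float64(106.28255), 45) [-0.0223, -0.0002, 0.0108] [0.1, 0.0, 0.2]
(np.float64(-0.3519529780117612), np.float64(105.90061849991984), 45) [-0.0279, -0.0002, 0.017] [0.1, 0.0, 0.2]
(np.float64(7.820131638060282), np.float64(104.07183608437495), 45) [-0.0324, -0.0003, 0.0241] [0.1, 0.0, 0.2]
(np.float64(15.550499192431111), np.float64(100.85176938165306), 45) [-0.0356, -0.0003, 0.0318] [0.1, 0.0, 0.2]
(np.float64(22.604266378715934), np.float64(96.33825848908403), 45) [-0.0374, -0.0003, 0.04] [0.1, 0.0, 0.2]
(np.float64(34.07462811513677), np.float64(106.236789587783), 45) [-0.0525, -0.0004, 0.0411] [0.1, 0.0, 0.2]
(np.float64(39.137830277861944), np.float64(101.53219371244569), 45) [-0.0527, -0.0004, 0.048] [0.1, 0.0, 0.2]
(np.float64(43.822567766515306), np.float64(95.44950080756888), 45) [-0.0517, -0.0004, 0.0556] [0.1, 0.0, 0.2]
(np.float64(47.37988502792863), np.float64(88.64572154790125), 45) [-0.0494, -0.0004, 0.063] [0.1, 0.0, 0.2]
(np.float64(49.70169477720329), np.float64(81.32758532336935), 45) [-0.0459, -0.0004, 0.0698] [0.1, 0.0, 0.2]
(np.float64(50.470755263944014), np.float64(76.78186294526117), 45) [-0.0432, -0.0004, 0.0735] [0.1, 0.0, 0.2]
(np.float64(50.71745), np.float64(73.71745), 45) [-0.0412, -0.0004, 0.0759] [0.1, 0.0, 0.2]
```

View pics/s4.png

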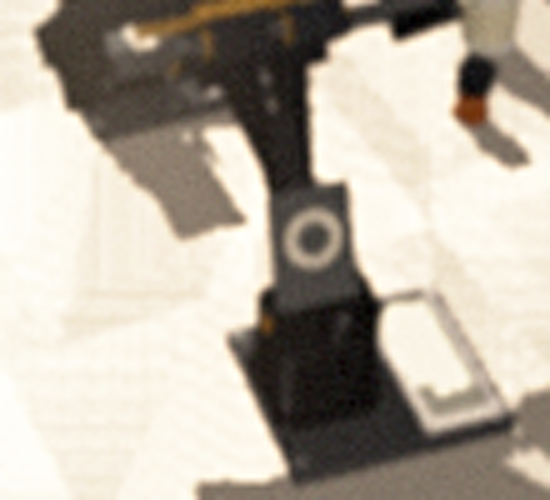

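The view shows the tag raised to about 60 degrees with the finger behind it. The dock hasn't moved, so I continue over the top.

>>> servo_tool --targets '[{"offset": [-0.0045,0,0.0005],"dr": [0,0,0]},{"offset": [-0.0082,0,0.0018],"dr": [0,0,0]},{"offset": [-0.012,0,0.0037],"dr": [0,0,0]},{"offset": [-0.0156,0,0.0057],"dr": [0,0,0]},{"offset": [-0.019,0,0.008],"dr": [0,0,0]},{"offset": [-0.0223,0,0.0108],"dr": [0,0,0]},{"offset": [-0.0252,0,0.0138],"dr": [0,0,0]},{"offset": [-0.0279,0,0.017],"dr": [0,0,0]},{"offset": [-0.0303,0,0.0205],"dr": [0,0,0]},{"offset": [-0.0324,0,0.0241],"dr": [0,0,0]},{"offset": [-0.0342,0,0.028],"dr": [0,0,0]},{"offset": [-0.0356,0,0.0318],"dr": [0,0,0]},{"offset": [-0.0374,0,0.036],"dr": [0,0,0]},{"offset": [-0.042,0,0.038],"dr": [0,0,0]},{"offset": [-0.047,0,0.04],"dr": [0,0,0]},{"offset": [-0.0525,0,0.0425],"dr": [0,0,0]},{"offset": [-0.0527,0,0.048],"dr": [0,0,0]},{"offset": [-0.0522,0,0.052],"dr": [0,0,0]},{"offset": [-0.0517,0,0.0556],"dr": [0,0,0]},{"offset": [-0.0517,0,0.0556],"dr": [0,0,0]}]'

```text
time_s: 6.72
position: [0.5458, -0.3018, 0.0943]
tcp_rot: [[0.065, 0.996, -0.067], [0.704, -0.093, -0.704], [-0.707, -0.002, -0.707]]
force: [0.2, 0.2, -1.0]
opening: 0.007
grasp_force: 0.0
```

Run:
```python
from h import *;from rig import bot,viewer
import cv2
cv2.imwrite("pics/s5.png",cv2.cvtColor(cv2.resize(viewer.capture("side")["color"][200:300,290:400],None,fx=5,fy=5,interpolation=cv2.INTER_CUBIC),cv2.COLOR_RGB2BGR))
s=bot.read_state();q=np.load("q.npy");where(s,q)
rows(s,q,[goal(t) for t in (150,160,170,174,177,180)])
```

```text
t 6.77 dock xy 43.4 -0.0 z 94.5 F [ 0.34 -0.7   0.14] open 0.0
(np.float64(43.822567766515306), np.float64(95.44950080756888), 45) [-0.001, 0.0, -0.0004] [0.1, -0.0, 0.2]
(np.float64(47.37988502792863), np.float64(88.64572154790125), 45) [0.0013, 0.0, 0.007] [0.1, -0.0, 0.2]
(np.float64(49.70169477720329), np.float64(81.32758532336935), 45) [0.0049, 0.0, 0.0138] [0.1, -0.0, 0.2]
(np.float64(50.26735646966872), np.float64(78.3057461745133), 45) [0.0066, 0.0, 0.0163] [0.1, -0.0, 0.2]
(np.float64(50.55247761671536), np.float64(76.01749114419867), 45) [0.008, 0.0, 0.0181] [0.1, -0.0, 0.2]
(np.float64(50.71745), np.float64(73.71745), 45) [0.0095, 0.0, 0.0199] [0.1, -0.0, 0.2]
```

View pics/s5.png

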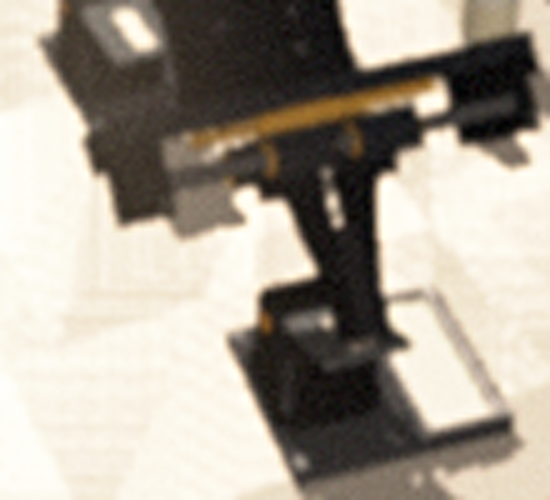

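The view shows the tag over on the right at about 150 degrees, with the bar face partly visible at (310,320) and the tip on it. I'll press it down slowly.

>>> servo_tool --targets '[{"offset": [0.0005,0,0.004],"dr": [0,0,0]},{"offset": [0.0013,0,0.007],"dr": [0,0,0]},{"offset": [0.003,0,0.0105],"dr": [0,0,0]},{"offset": [0.0049,0,0.0138],"dr": [0,0,0]},{"offset": [0.006,0,0.0153],"dr": [0,0,0]},{"offset": [0.0068,0,0.0165],"dr": [0,0,0]},{"offset": [0.0075,0,0.0173],"dr": [0,0,0]},{"offset": [0.008,0,0.018],"dr": [0,0,0]},{"offset": [0.008,0,0.018],"dr": [0,0,0]},{"offset": [0.008,0,0.018],"dr": [0,0,0]}]'

```text
time_s: 7.6
position: [0.5457, -0.3085, 0.0768]
tcp_rot: [[0.065, 0.996, -0.066], [0.704, -0.093, -0.704], [-0.707, -0.001, -0.707]]
force: [0.1, -0.1, 0.3]
opening: 0.005
grasp_force: 0.0
```

>>> servo_tool --targets '[{"offset": [0.0003,0,0.0003],"dr": [0,0,0]},{"offset": [0.0007,0,0.0007],"dr": [0,0,0]},{"offset": [0.0007,0,0.0007],"dr": [0,0,0]},{"offset": [0.0007,0,0.0007],"dr": [0,0,0]}]'

```text
time_s: 7.93
position: [0.5457, -0.3086, 0.0759]
tcp_rot: [[0.065, 0.996, -0.066], [0.704, -0.093, -0.704], [-0.707, -0.001, -0.707]]
force: [0.2, 0.6, 1.4]
opening: 0.003
grasp_force: 0.1
```

Run:
```python
from h import *;from rig import bot,viewer
s=bot.read_state();q=np.load("q.npy");where(s,q)
F=[]
for i in range(6): viewer.capture("side");F.append(bot.read_state()["force"])
print(np.mean(F,0),np.std(F,0))
rows(s,q,[goal(t) for t in (177,180)])
```

```text
t 7.93 dock xy 50.4 0.4 z 75.9 F [0.18 0.59 1.41] open 0.0
[0.14293228 0.21818221 0.24518656] [0.4394083  0.47818607 0.40638946]
(np.float64(50.55247761671536), np.float64(76.01749114419867), 45) [-0.0002, -0.0004, 0.0] [0.1, 0.0, 0.2]
(np.float64(50.71745), np.float64(73.71745), 45) [0.0013, -0.0004, 0.0018] [0.1, 0.0, 0.2]
```

>>> servo_tool --targets '[{"offset": [0.0004,0,0.0004],"dr": [0,0,0]},{"offset": [0.0007,0,0.0007],"dr": [0,0,0]},{"offset": [0.0007,0,0.0007],"dr": [0,0,0]},{"offset": [0.0007,0,0.0007],"dr": [0,0,0]}]'

```text
time_s: 8.57
position: [0.5457, -0.3086, 0.0748]
tcp_rot: [[0.065, 0.996, -0.066], [0.704, -0.093, -0.704], [-0.707, -0.001, -0.707]]
force: [0.4, -0.5, 0.0]
opening: 0.003
grasp_force: 0.2
```

>>> servo_tool --targets '[{"offset": [0.0004,0,0.0004],"dr": [0,0,0]},{"offset": [0.0007,0,0.0007],"dr": [0,0,0]},{"offset": [0.0007,0,0.0007],"dr": [0,0,0]},{"offset": [0.0007,0,0.0007],"dr": [0,0,0]}]'

```text
time_s: 8.9
position: [0.5457, -0.3087, 0.0742]
tcp_rot: [[0.065, 0.996, -0.066], [0.704, -0.093, -0.705], [-0.708, -0.001, -0.707]]
force: [-0.4, -0.2, 3.0]
opening: 0.006
grasp_force: 1.5
```

Run:
```python
from h import *;from rig import bot,viewer
import cv2
F=[]
for i in range(6): im=viewer.capture("side")["color"];F.append(bot.read_state()["force"])
cv2.imwrite("pics/s6.png",cv2.cvtColor(cv2.resize(im[240:300,325:400],None,fx=8,fy=8,interpolation=cv2.INTER_CUBIC),cv2.COLOR_RGB2BGR))
s=bot.read_state();q=np.load("q.npy");where(s,q)
print(np.mean(F,0),np.std(F,0))
```

```text
t 9.2 dock xy 50.5 0.5 z 74.1 F [ 0.63 -0.5   3.3 ] open 0.01
[0.09372223 0.22607406 3.30212616] [0.33523922 0.50744814 0.57808695]
```

View pics/s6.png

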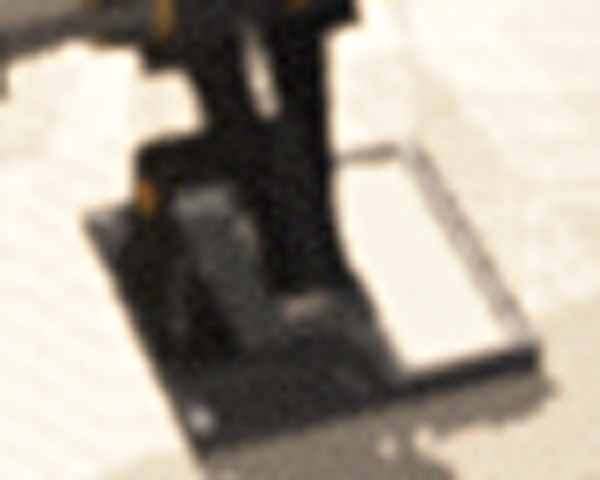

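The vertical force has risen to 3.3 N at the expected height, so the tag is on its stop. I'll back off straight up.

>>> servo_tool --targets '[{"offset": [-0.002,0,-0.002],"dr": [0,0,0]},{"offset": [-0.006,0,-0.006],"dr": [0,0,0]},{"offset": [-0.015,0,-0.015],"dr": [0,0,0]},{"offset": [-0.03,0,-0.03],"dr": [0,0,0]},{"offset": [-0.05,0,-0.05],"dr": [0,0,0]},{"offset": [-0.07,0,-0.07],"dr": [0,0,0]},{"offset": [-0.09,0,-0.09],"dr": [0,0,0]},{"offset": [-0.09,-0.03,-0.11],"dr": [0,0,0]},{"offset": [-0.09,-0.06,-0.13],"dr": [0,0,0]},{"offset": [-0.09,-0.09,-0.15],"dr": [0,0,0]},{"offset": [-0.09,-0.11,-0.17],"dr": [0,0,0]},{"offset": [-0.09,-0.12,-0.18],"dr": [0,0,0]},{"offset": [-0.09,-0.12,-0.18],"dr": [0,0,0]},{"offset": [-0.09,-0.12,-0.18],"dr": [0,0,0]}]'

```text
time_s: 10.37
position: [0.4335, -0.2341, 0.2653]
tcp_rot: [[0.066, 0.996, -0.063], [0.704, -0.091, -0.704], [-0.707, 0.002, -0.707]]
force: [0.7, -0.4, -1.1]
opening: 0.009
grasp_force: 0.0
```

Run:
```python
from h import *;from rig import bot,viewer
import cv2
f=lambda a,k:cv2.cvtColor(cv2.resize(a,None,fx=k,fy=k,interpolation=cv2.INTER_CUBIC),cv2.COLOR_RGB2BGR)
a=f(viewer.capture("top")["color"][165:225,355:425],5.5);b=f(viewer.capture("side")["color"][235:301,325:400],5.5)
o=np.zeros((363,800,3),np.uint8);o[:a.shape[0],:a.shape[1]]=a;o[:,387:387+b.shape[1]]=b
cv2.imwrite("pics/e.png",o);s=bot.read_state();where(s,np.load("q.npy"))
```

```text
t 10.47 dock xy -12.3 -118.1 z 264.5 F [ 0.4   0.36 -0.32] open 0.01
```

View pics/e.png

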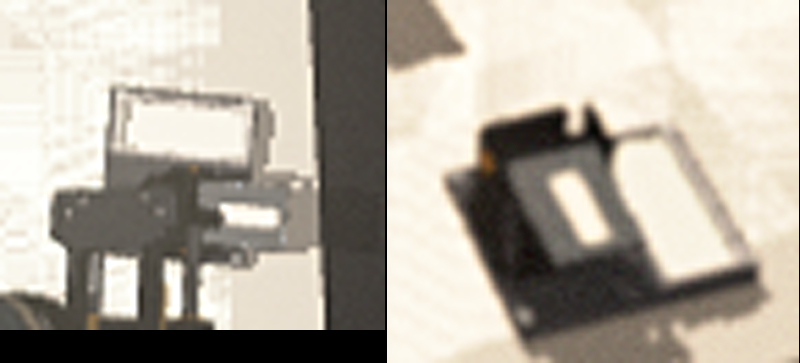

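The tag lies flat on the right with the bar showing (side crop around (578,210)). The dock is where it was and the arm is clear.

```bash
python3 -c "
from rig import ticket
print(ticket.hand_in())"
```

```text
the job is handed in; nothing more can be done
None
```

I turned the empty dock's tag gently over to the right: it lies flat with the bar face up, the arm is clear, and the job was handed in at about 10.5 s, with no verdict returned.

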